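# Stopper a vial in the bench press and hold it under pressure

## Task

Seat the rubber stopper in the glass vial with the small hand press: push the press's sliding shuttle in by its upright front plate until you feel it meet its stop under the ram, flip the safety catch on the right side of the head towards the front of the press, then pull the ball lever forward and down until you feel the stopper bottom fully home in the vial. Stop at that firm resistance rather than forcing on, or the glass cracks, and finish while still gripping the lever and keeping the stopper pressed; do not disturb the jar, the dropper bottle and the petri dish beside the press.

Things in the scene. Friction and masses are not known exactly. Their poses are not given: they have to be found in the camera images.
- press: grey bench press fixed to the worktop. Origin on the worktop under the ram axis; x to the rear of the press, y to its left (seen from its front, the shuttle end), z up. Base x -120..95, y +-68 mm; head x -45..90, y +-35, z 125..195 mm. Free in front, beside and above. A tall microscope stands to its right (world y below 0.17, x below 0.62)
- shuttle (a joint): slide of the aluminium shuttle that carries the vial, m: 0 is 65 mm out to the front (-x of the press), 0.065 is home against a hard stop, the vial under the ram. Starts at 0 to 0.035, moves with about 2.5 N, stays where left
- shuttle_plate (a point): middle of the front face of the shuttle's upright front plate (56 mm wide, 10 mm thick; its top 18 mm above this point, its foot 26 mm below). The face looks to the press's -x; push it to +x. Home, this point lies 139 mm in front of the ram axis
- catch (a joint): hinge of the safety catch, rad: 0 locked (its pawl props a lug on the lever's shaft: the lever turns no more than about 0.07 rad), 1.0 flipped to the front against its stop; free from about 0.5. About 1.5 N at its tip; stays where left. Hinge line along the press's y, 20 mm in front of the ram axis, 188 mm up
- catch_tip (a point): middle of the black bar (9 mm thick, 22 mm long along the press's y) on the catch's thumb tab (16 mm wide, 4.5 mm thick), 49 mm from its hinge. Locked it leans 0.26 rad to the rear, 235 mm up, 46 mm right of the ram axis, with free space behind it (+x) above 195 mm; flipping brings the tip about 46 mm forward (-x) and down to 224 mm
- lever (a joint): hinge of the press lever, rad: 0 up at rest, grows as the ball comes forward and down (at most 1.2). A spring lifts it when let go (3 to 8 N at the ball). The ram goes down 22 mm per rad. The nest's height differs each time: the stopper bottoms, and the lever stops firmly, somewhere from 0.5 to 1.05
- lever_knob (a point): centre of the black ball (28 mm diameter) at the end of the lever, 150 mm from the lever's pivot; at rest the lever leans forward 0.26 rad from upright and the ball is 305 mm up, 52 mm left of the ram axis.
- lever_pivot (a point): point on the lever's hinge line in the plane in which the ball moves: 30 mm behind the ram axis, 52 mm to the left, 160 mm up. The hinge line is parallel to the press's y axis.
- ram: steel ram with a round foot, 26 mm diameter; origin at the centre of the foot's underside, 106 mm up at rest, on the press's z axis
- stopper (a joint): how far the stopper has been pressed into the vial's neck, in m: 0 stands 8 mm proud, 0.008 is fully home with its flange on the glass rim. It takes about 18 N from the ram (under 3 N at the ball) to move and stays where it is left.
- stopper_top (a point): middle of the top of the stopper's 19 mm rubber flange (4 mm thick), on the axis of the vial
- jar: staining jar, 66 mm diameter, 102 mm high, left of the press; origin at its underside. Leave it alone.
- dropper: dropper bottle, 33 mm diameter, 93 mm high, left of the press; origin at its underside. Leave it alone.
- petri: covered petri dish lying flat, 60 mm diameter, 15 mm high, right of the press; origin at its underside. Leave it alone.

How it is judged:
By the outcome, as a careful person would: the job done as asked, in the order asked, and still so for the second after the job is handed in, while the arm keeps its last pose, push and grip.
It also fails if it takes over 64 s, if anything falls off the work surface, if the arm or the gripper's body presses on something with over 40 N, if the wrist force passes 120 N, or if a joint passes its speed limit or range.

## Robot

A 6-joint arm with a two-finger parallel gripper is mounted at the origin on a cart in front of the work surface, level with it; the furniture and walls round the work are solid. World frame = base frame: x ahead of the robot, y to its left, z up, the work surface at z = 0. Lengths are in m, angles in rad, forces in N, time in s.
With the tool pointing down it reaches from about 0.375 to 0.9 m from the base axis. Payload 3.1 kg.
Tool frame: the origin (TCP) lies at the very end of the fingers, on their centre line; the grasp point (between the pads) lies 19 mm behind it; z points along the fingers, y is the line along which they close (so a half turn about z gives the same grasp; the last joint's range is limited). The gripper opens to 87 mm and grips with 3 to 60 N. Pads are 19 mm wide; open, the fingers measure 117 mm over their backs; the gripper's body (75 mm by 190 mm) begins 51 mm behind the grasp point.
Start: joints at [0.999, 0.527, 1.433, -0, 1.181, -0.178], TCP at [0.24, 0.577, 0.223] pointing down, gripper open.
Joint ranges: [-3.08, 3.08], [-0.75, 2.2], [0.22, 2.44], [-1.43, 4.57], [0, 2.65], [-2.85, 2.85]. Speed limits (rad/s): [2.79, 2.79, 3.14, 3.14, 3.14, 3.14].

## Interface

Orientations are given as a rotation vector (axis times angle).
In Python, from workcell import arm gives the robot as it stands.
- The arm moves only by the tool apply_moves, never from a script. Its argument "series" is a list of rows, each a list of 5 numbers: the opening, from 0 (shut) to 1 (fully open), then the shift along the tool's x, y, z each as a share of 2.5 cm, from -1 to 1, then the turn about the tool's z as a share of 0.08 rad, from -1 to 1. A call has 1 to 8 rows; each row shifts and turns the commanded pose from where the row before left it, along the tool's axes as they then stand; what a row does not reach is not made up. A row lasts 1/12 s, in which the tool goes at most 41.7 mm and 7.16 degrees, less where a joint would pass 70% of its speed; a pose out of reach is approached as far as the arm can. A call with a number of a shift or a turn outside -1 to 1 is refused whole. A call with a gripper value outside its range is refused whole. The fingers move at their own pace and stop on an object; the grip force is fixed at half the most. Time passes only in rows, so rows that do not move let the fingers close. It gives the time, the measured TCP pose, the force, the opening and the grip force at its end, in the units of the state.
- arm.state(): the state, without advancing time (a new reading comes with each control period).
- arm.get_image(name): name is "side" or "top" or "wrist"; returns a dict with "pixels" (420x560x3 uint8, red, green, blue), "fx", "fy", "cx", "cy" (pixels), "D" ([k1, k2, p1, p2, k3] as OpenCV has them; the pictures are not rectified), "R" (3x3) and "t" (3): a world point X has camera coordinates R X + t. Camera axes: x right, y down, z forward; pixel columns grow to the right and rows downward; lengths in m; the calibration is good to about 2 mm. A picture is of the moment at which its call begins. There is no depth.
- arm.sign_off(): hands the job in; it is judged then, once.
The state is a dict: "t": time; "q": joint angles; "qvel": joint speeds; "joint_efforts": joint torques, N m; "tool_pos": TCP position; "tcp_rot": TCP orientation; "ft_force": force on the tool from outside, world axes, zero at the start; "wrist_torque": the same for the moment, N m; "grip_width": opening from 0.0 (shut) to 1.0 (fully open); "grasp_force": force on a finger pad.
Only numpy, scipy, OpenCV 4.12 (cv2) and the standard library are available. Lean on these libraries where they do the work, as an engineer would, in place of code of your own. Each camera call takes 0.05 s, during which the arm holds its last target. There are 200 camera calls.

## Working session

There is one attempt and no reset: what is moved stays moved. The work goes in short steps, Python scripts to look and compute and a tool call to move; the robot and the scene stay as the last step left them, time stands still between calls to the robot, and variables do not carry over. Pictures are saved under pics/ and viewed, at most 10 in all, crops included, and the job is handed in when it is done.

Besides the shell and the picture viewer there is one more tool, called after "Request:" by a JSON object that holds its "fn" and its "kwargs", one argument or row to a line. apply_moves: Moves the arm, as the interface text tells. Its arguments: {"type":"object","properties":{"series":{"type":"array"}},"required":["series"]}

```bash
mkdir -p pics; ls; python3 - <<'E'
from workcell import arm
import cv2
s=arm.state();print({k:s[k] for k in s})
for n in("side","top"):
    i=arm.get_image(n);cv2.imwrite(f"pics/{n}0.png",i["pixels"][:,:,::-1]);print(n,i["fx"],i["cx"],i["cy"],i["D"],i["R"],i["t"])
E
```

```text
pics
{'t': 0.0, 'q': array([ 9.98527736e-01,  5.28469517e-01,  1.43388484e+00, -1.01589026e-05,
        1.18137207e+00, -1.78486632e-01]), 'qvel': array([ 0.00163782, -0.00074778,  0.00066164,  0.00164346,  0.00124705,
        0.00047543]), 'joint_efforts': array([ 1.74672947e-03, -4.40044999e+01, -1.76593423e+01,  6.32582442e-02,
        5.82715985e-02, -1.79646613e-04]), 'tool_pos': array([0.23937517, 0.57656576, 0.22157512]), 'tcp_rot': array([-0.61440495, -3.0801366 ,  0.00312297]), 'ft_force': array([ 0.38531493, -0.43253717,  0.39777491]), 'wrist_torque': array([0.02054101, 0.01765833, 0.02723309]), 'grasp_force': 0.0, 'grip_width': 0.9978873799335181}
side 380.2413666082237 280.7229722191945 217.96909152516415 [-0.07001828  0.          0.          0.          0.        ] [[-0.94846153 -0.31627104 -0.01983332]
 [-0.0960071   0.34643227 -0.93314914]
 [ 0.30199895 -0.88315192 -0.35894195]] [0.58144836 0.08381103 1.15639718]
top 486.47558946162553 273.49988498953763 211.630590771157 [-0.1745134  0.         0.         0.         0.       ] [[-3.05562812e-03 -9.99497593e-01  3.15471846e-02]
 [-9.92157430e-01 -9.11914843e-04 -1.24991212e-01]
 [ 1.24957184e-01 -3.16817002e-02 -9.91656176e-01]] [0.39848068 0.47238382 1.11871776]
```

View pics/side0.png

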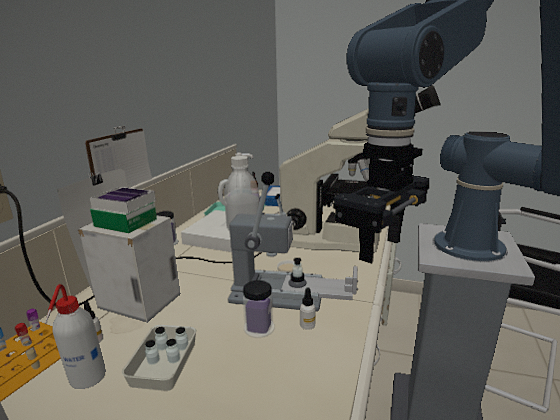

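View pics/top0.png

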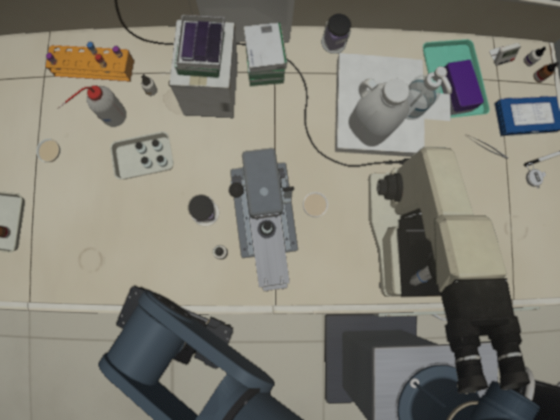

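The side view shows the press with its ball near (267,178) and the shuttle plate near (352,278). In the top view the ball is near (237,189), the catch near (288,190) and the shuttle front near (272,287). I'll zoom in for precision.

```bash
cat > h.py <<'E'
import numpy as np,cv2
from workcell import arm
def cam(n):
    i=arm.get_image(n);i["K"]=np.array([[i["fx"],0,i["cx"]],[0,i["fy"],i["cy"]],[0,0,1]]);i["R"]=np.array(i["R"]);i["t"]=np.array(i["t"]);i["D"]=np.array(i["D"]);return i
def ray(i,p):
    u=cv2.undistortPoints(np.array([[p]],float),i["K"],i["D"])[0,0]
    return -i["R"].T@i["t"], i["R"].T@np.array([u[0],u[1],1])
def atz(i,p,z):
    o,d=ray(i,p);return o+d*(z-o[2])/d[2]
def tri(a,pa,b,pb):
    o1,d1=ray(a,pa);o2,d2=ray(b,pb);k=np.linalg.lstsq(np.c_[d1,-d2],o2-o1,rcond=None)[0]
    x,y=o1+k[0]*d1,o2+k[1]*d2;return (x+y)/2,np.linalg.norm(x-y)
def proj(i,X):
    return cv2.projectPoints(np.atleast_2d(X).astype(float),cv2.Rodrigues(i["R"])[0],i["t"],i["K"],i["D"])[0][:,0]
E
python3 - <<'E'
import cv2,numpy as np
a=cv2.imread("pics/top0.png")[140:300,190:340];b=cv2.imread("pics/side0.png")[160:320,215:375]
cv2.imwrite("pics/z0.png",np.hstack([cv2.resize(a,(375,400),interpolation=2),cv2.resize(b,(400,400),interpolation=2)]))
E
```

```text
(no output)
```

View pics/z0.png

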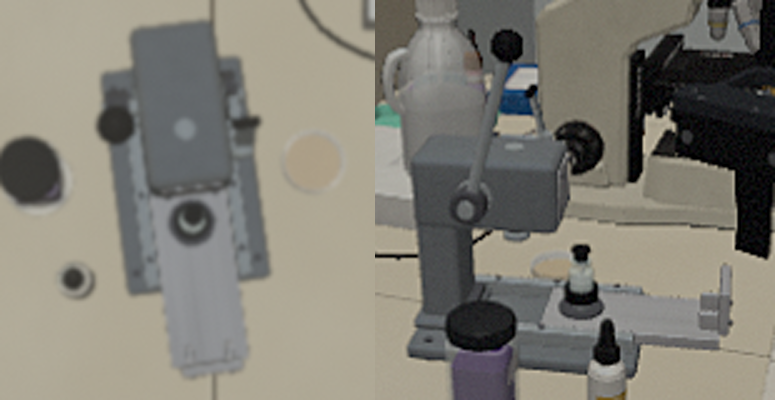

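```bash
python3 - <<'E'
from h import *
t=cam("top");s=cam("side")
T=lambda x,y:(x/2.5+190-.2,y/2.5+140-.2);S=lambda x,y:((x-375)/2.5+215-.2,y/2.5+160-.2)
np.set_printoptions(precision=4,suppress=True)
print("ball",atz(t,T(115,124),.305),tri(t,T(115,124),s,S(508,45)))
print("catch",atz(t,T(246,123),.235),tri(t,T(246,123),s,S(532,91)))
c=[atz(t,T(*p),.195) for p in((132,32),(212,22),(232,186),(148,192))];print("head",c)
print("yaws",[np.arctan2(*(a-b)[1::-1]) for a,b in((c[0],c[3]),(c[1],c[2]))],[np.linalg.norm(a-b) for a,b in((c[0],c[3]),(c[1],c[2]),(c[0],c[1]),(c[2],c[3]))])
print("hole",atz(t,T(185,128),.195))
print("plate",tri(t,T(213,372),s,S(727,300)),[atz(t,T(213,372),z) for z in(.04,.06,.08)])
print("stoppertop",tri(t,T(193,218),s,S(581,250)))
yaw=np.mean([np.arctan2(*(a-b)[1::-1]) for a,b in((c[0],c[3]),(c[1],c[2]))])
ex=np.array([np.cos(yaw),np.sin(yaw),0]);ey=np.array([-ex[1],ex[0],0])
b=atz(t,T(115,124),.305);k=atz(t,T(246,123),.235)
# ball: x = -30... pivot +30 behind, ball forward 150 sin.26
print("O ball",b-ex*(.03-.15*np.sin(.26))-ey*.052,"O catch",k-ex*(-.02+.049*np.sin(.26))+ey*.046,"O head",np.mean(c,0)-ex*.0225, yaw)
v=b-k;print("ball-catch dy",v@ey)
E
```

```text
ball [0.477  0.4737 0.305 ] (array([0.4766, 0.4736, 0.3043]), np.float64(0.001030966345728121))
catch [0.49   0.3763 0.235 ] (array([0.4903, 0.3762, 0.2336]), np.float64(0.00011241538784917633))
head [array([0.5716, 0.4657, 0.195 ]), array([0.5802, 0.4008, 0.195 ]), array([0.446 , 0.3853, 0.195 ]), array([0.4412, 0.4522, 0.195 ])]
yaws [np.float64(0.1032090439884479), np.float64(0.11492691026110198)] [np.float64(0.1311378629037154), np.float64(0.13506560546773747), np.float64(0.06544142068310034), np.float64(0.0670292227199515)]
hole [0.4928 0.4228 0.195 ]
plate (array([0.2956, 0.3962, 0.053 ]), np.float64(0.002437708210515819)) [array([0.294 , 0.3956, 0.04  ]), array([0.2946, 0.3963, 0.06  ]), array([0.2953, 0.397 , 0.08  ])]
stoppertop (array([0.431 , 0.4149, 0.0948]), np.float64(0.002298869607848125))
O ball [0.4911 0.4229 0.305 ] O catch [0.4924 0.4229 0.235 ] O head [0.4874 0.4236 0.195 ] 0.10906797712477494
ball-catch dy 0.09821640845239092
```

```bash
cat >> h.py <<'E'
np.set_printoptions(precision=4,suppress=True)
O=np.array([.4915,.4229,0]);Y=.12
P=np.array([[np.cos(Y),-np.sin(Y),0],[np.sin(Y),np.cos(Y),0],[0,0,1]])
toP=lambda X:P.T@(np.asarray(X)-O)
toW=lambda p:O+P@np.asarray(p)
def tcp():
    s=arm.state();R=cv2.Rodrigues(s["tcp_rot"])[0];yw=np.arctan2(R[1,1],R[0,1])-np.pi/2-Y
    return s,R,toP(s["tool_pos"]),yw
def go(p):
    s,R,q,yw=tcp();print("t",round(s["t"],2),"tcpP",q*1e3,"yaw",round(yw,3),"toolshift/25mm",R.T@(toW(p)-s["tool_pos"])/.025,"turn rows",yw/.08)
E
python3 - <<'E'
from h import *
t=cam("top");s=cam("side")
T=lambda x,y:(x/2.5+190-.2,y/2.5+140-.2);S=lambda x,y:((x-375)/2.5+215-.2,y/2.5+160-.2)
n=P[:,1]
for p in((724,268),(730,268),(727,330),(702,294),(702,330)):
    o,d=ray(s,S(*p))
    for yy in (.028,): print(p,toP(o+d*((yy-n@(o-O))/(n@d)))*1e3)
for p,z in(((182,375),.07),((247,368),.07),((247,368),.053),((182,375),.053)):print(toP(atz(t,T(*p),z))*1e3)
print("dropper",toP(atz(t,T(73,280),.093))*1e3,"jar",toP(atz(t,T(28,168),.102))*1e3,"petri",toP(atz(t,T(313,161),.015))*1e3)
go([-.25,0,.20])
E
```

```text
(724, 268) [-191.8262   28.      102.6117]
(730, 268) [-197.0068   28.      103.0516]
(727, 330) [-197.8317   28.       39.8564]
(702, 294) [-173.8821   28.       74.8501]
(702, 330) [-175.5507   28.       37.6228]
[-197.5     25.072   70.   ]
[-198.5095  -32.9257   70.    ]
[-199.1298  -33.9186   53.    ]
[-198.1045   24.9871   53.    ]
dropper [-103.4645  109.6199   93.    ] jar [ -2.1233 137.3148 102.    ] petri [ -14.5789 -123.1696   15.    ]
t 0.3 tcpP [-231.5902  183.1072  222.232 ] yaw -0.514 toolshift/25mm [-2.959  -6.7398  0.8934] turn rows -6.423227274583666
```

```bash
python3 - <<'E'
from h import *
s=cam("side");t=cam("top")
a=cv2.imread("pics/side0.png")[255:305,320:370];b=cv2.imread("pics/top0.png")[245:300,240:300]
cv2.imwrite("pics/z1.png",np.hstack([cv2.resize(a,(400,400),interpolation=2),cv2.resize(b,(400,400),interpolation=2)]))
E
```

```text
(no output)
```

View pics/z1.png

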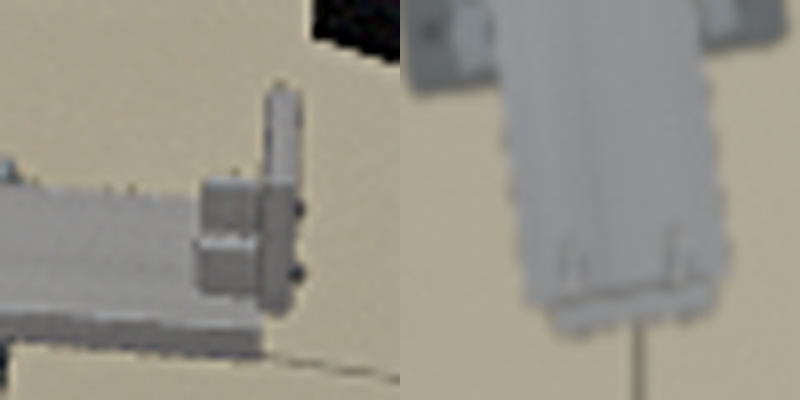

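Request:
{"fn": "apply_moves", "kwargs": {
  "series": [
    [0,-0.4,-1,0,-1],
    [0,-0.4,-1,0,-1],
    [0,0,-1,0,-1],
    [0,0,-1,0,-1],
    [0,0,-1,0,-1],
    [0,0,-1,0,-1],
    [0,0,0,0,-0.5],
    [0,0,0,0,0]
  ]
}}

```text
t: 1.07
tool_pos: [0.2297, 0.4233, 0.2229]
tcp_rot: [0.197, -3.135, 0.0]
ft_force: [1.0, 0.1, 0.3]
grip_width: 0.481
grasp_force: 0.0
```

```bash
sed -i 's/Y=.12$/Y=.13/' h.py; python3 - <<'E'
from h import *
s=cam("side");t=cam("top");n=P[:,1]
S=lambda x,y:(x/8+320-.4,y/8+255-.4);T=lambda x,y:((x-400)/6.667+240-.4,y/7.27+245-.4)
for p,yy in(((297,183),.028),((292,312),.028),((298,86),-.028),((262,180),.028)):
    o,d=ray(s,S(*p));print(p,toP(o+d*((yy-n@(o-O))/(n@d)))*1e3)
for p in((550,332),(718,310)):print(toP(atz(t,T(*p),.078))*1e3)
go([-.25,0,.06])
E
```

```text
(297, 183) [-198.0327   28.       75.7631]
(292, 312) [-198.9585   28.       34.0152]
(298, 86) [-197.7896  -28.       76.5235]
(262, 180) [-188.3992   28.       75.8958]
[-197.8235   28.3089   78.    ]
[-198.6682  -27.5556   78.    ]
t 1.17 tcpP [-258.6302   35.9012  222.9707] yaw -0.005 toolshift/25mm [-0.3453 -1.4421  6.5175] turn rows -0.06580264577736444
```

Request:
{"fn": "apply_moves", "kwargs": {
  "series": [
    [0,0,-0.7,1,0],
    [0,0,-0.7,1,0],
    [0,0,0,1,0],
    [0,0,0,1,0],
    [0,0,0,1,0],
    [0,0,0,1,0],
    [0,0,0,0.9,0],
    [0,0,0,0,0]
  ]
}}

```text
t: 1.83
tool_pos: [0.2333, 0.389, 0.0466]
tcp_rot: [0.197, -3.131, 0.006]
ft_force: [-0.8, 0.3, 0.6]
grip_width: 0.002
grasp_force: 0.0
```

Request:
{"fn": "apply_moves", "kwargs": {
  "series": [
    [0,-1,0,0,0],
    [0,-0.5,0,0,0],
    [0,-0.3,0,0,0],
    [0,-0.3,0,0,0],
    [0,-0.3,0,0,0],
    [0,0,0,0,0]
  ]
}}

```text
t: 2.33
tool_pos: [0.2955, 0.398, 0.0507]
tcp_rot: [-0.197, 3.133, 0.003]
ft_force: [0.3, -0.2, -0.0]
grip_width: 0.005
grasp_force: 0.0
```

```bash
python3 -c "
from h import *
go([-.1485,0,.05])"
```

```text
t 2.33 tcpP [-197.5771    0.7145   50.7443] yaw -0.004 toolshift/25mm [-1.9631 -0.0201  0.0349] turn rows -0.05425490318794607
```

Request:
{"fn": "apply_moves", "kwargs": {
  "series": [
    [0,-0.3,0,0,0],
    [0,-0.3,0,0,0],
    [0,-0.3,0,0,0],
    [0,-0.3,0,0,0]
  ]
}}

```text
t: 2.67
tool_pos: [0.3237, 0.4006, 0.0501]
tcp_rot: [0.199, -3.134, 0.002]
ft_force: [-3.0, -0.5, 2.7]
grip_width: 0.005
grasp_force: 1.5
```

Request:
{"fn": "apply_moves", "kwargs": {
  "series": [
    [0,-0.2,0,0,0],
    [0,-0.2,0,0,0]
  ]
}}

```text
t: 2.83
tool_pos: [0.3341, 0.4021, 0.05]
tcp_rot: [0.197, -3.135, 0.0]
ft_force: [-2.8, -0.2, 3.0]
grip_width: 0.006
grasp_force: 1.4
```

```bash
python3 -c "
from h import *
go([-.1485,0,.05])
i=cam('side');cv2.imwrite('pics/s1.png',cv2.resize(i['pixels'][150:330,200:420,::-1],None,fx=3,fy=3,interpolation=2))"
```

```text
t 2.83 tcpP [-158.7241   -0.2075   49.9813] yaw -0.004 toolshift/25mm [-0.4089  0.01   -0.0009] turn rows -0.0526118403047407
```

View pics/s1.png

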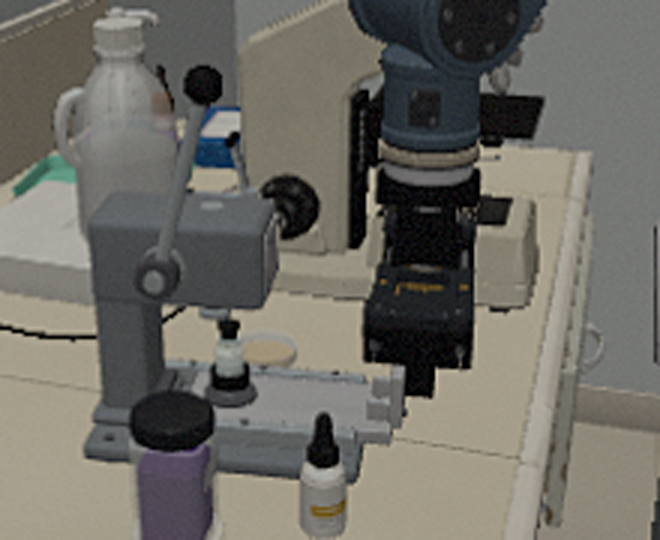

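The fingertips (about (420,370)) are against the plate and the shuttle is sliding at about 2.8 N. I'll keep going gently to the stop.

Request:
{"fn": "apply_moves", "kwargs": {
  "series": [
    [0,-0.12,0,0,0],
    [0,-0.12,0,0,0],
    [0,-0.1,0,0,0],
    [0,0,0,0,0]
  ]
}}

```text
t: 3.22
tool_pos: [0.3427, 0.4036, 0.05]
tcp_rot: [-0.198, 3.134, 0.001]
ft_force: [-0.7, -0.8, -0.6]
grip_width: 0.001
grasp_force: 0.4
```

Request:
{"fn": "apply_moves", "kwargs": {
  "series": [
    [0,-0.08,0,0,0],
    [0,-0.08,0,0,0]
  ]
}}

```text
t: 3.38
tool_pos: [0.3444, 0.4036, 0.05]
tcp_rot: [0.197, -3.132, 0.001]
ft_force: [-8.5, 3.5, 4.8]
grip_width: 0.004
grasp_force: 4.2
```

Request:
{"fn": "apply_moves", "kwargs": {
  "series": [
    [0,-0.08,0,0,0],
    [0,0,0,0,0]
  ]
}}

```text
t: 3.55
tool_pos: [0.3444, 0.4035, 0.0499]
tcp_rot: [0.196, -3.129, 0.003]
ft_force: [-9.8, 2.4, 4.5]
grip_width: 0.007
grasp_force: 4.5
```

Request:
{"fn": "apply_moves", "kwargs": {
  "series": [
    [0,0.5,0,0,0],
    [0,0.7,0,0,0],
    [0,0,0,-1,-1],
    [0,0,0,-1,-1],
    [0,0,0,-1,-1],
    [0,0,0,-1,-1],
    [0,0,0,-1,-1],
    [0,0,0,-1,-1]
  ]
}}

```text
t: 4.22
tool_pos: [0.3186, 0.4003, 0.2015]
tcp_rot: [-0.943, 2.994, -0.0]
ft_force: [0.2, 0.9, -0.9]
grip_width: 0.007
grasp_force: 0.0
```

Request:
{"fn": "apply_moves", "kwargs": {
  "series": [
    [0,0,0,-1,-1],
    [0,0,0,-1,-1],
    [0,0,0,-0.8,-1],
    [0,0,0,0,-1],
    [0,0,0,0,-1],
    [0,0,0,0,-1],
    [0,0,0,0,-1],
    [0,0,0,0,-1]
  ]
}}

```text
t: 4.88
tool_pos: [0.3187, 0.4003, 0.2703]
tcp_rot: [-1.837, 2.546, -0.001]
ft_force: [0.7, -0.2, 0.1]
grip_width: 0.006
grasp_force: 0.0
```

Request:
{"fn": "apply_moves", "kwargs": {
  "series": [
    [0,0,0,0,-1],
    [0,0,0,0,-1],
    [0,0,0,0,-1],
    [0,0,0,0,-1],
    [0,0,0,0,-1],
    [0,0,0,0,-0.6],
    [0,0,0,0,0]
  ]
}}

```text
t: 5.47
tool_pos: [0.3186, 0.4003, 0.2701]
tcp_rot: [-2.354, 2.078, -0.002]
ft_force: [-0.4, -0.4, 0.1]
grip_width: 0.004
grasp_force: 0.0
```

```bash
python3 -c "
from h import *
print(tcp()[0]['q'])
go([.030,-.046,.27])
i=cam('top');cv2.imwrite('pics/t1.png',cv2.resize(i['pixels'][120:320,170:370,::-1],None,fx=3,fy=3,interpolation=2))"
```

```text
[ 0.6804  0.3157  1.6549 -0.0009  1.1692 -2.5849]
t 5.47 tcpP [-174.3569    0.0369  270.1295] yaw -4.718 toolshift/25mm [ 1.7934 -8.1849  0.0214] turn rows -58.97839777141055
```

View pics/t1.png

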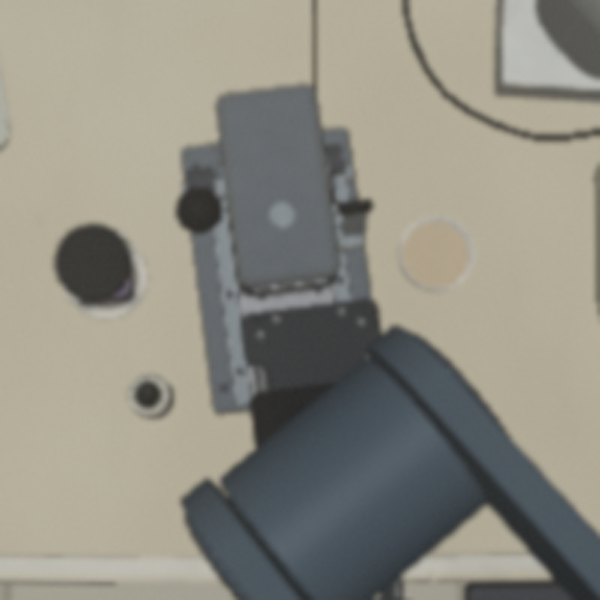

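The catch bar is at about (355,207) in the crop and still upright, and the jar, dropper and petri dish are undisturbed. Next I'll move over and behind the catch.

Request:
{"fn": "apply_moves", "kwargs": {
  "series": [
    [0,0.9,-1,0,0],
    [0,0.9,-1,0,0],
    [0,0,-1,0,0],
    [0,0,-1,0,0],
    [0,0,-1,0,0],
    [0,0,-1,0,0],
    [0,0,-1,0,0],
    [0,0,-1,0,0]
  ]
}}

```text
t: 6.18
tool_pos: [0.5236, 0.3802, 0.2699]
tcp_rot: [-2.352, 2.082, -0.001]
ft_force: [-0.2, 0.3, 0.5]
grip_width: 0.002
grasp_force: 0.0
```

Request:
{"fn": "apply_moves", "kwargs": {
  "series": [
    [0,0,-0.2,0,0],
    [0,0,0,0,0],
    [0,0,0,0.7,0],
    [0,0,0,0.7,0],
    [0,0,0,0.7,0],
    [0,0,0,0,0]
  ]
}}

```text
t: 6.68
tool_pos: [0.523, 0.3796, 0.2138]
tcp_rot: [2.348, -2.075, -0.006]
ft_force: [-0.7, -0.4, -0.6]
grip_width: 0.008
grasp_force: 0.0
```

```bash
python3 -c "
from h import *
print(tcp()[0]['q'],arm.state()['ft_force'])
go([-.030,-.046,.218])"
```

```text
[ 0.4552  0.5696  1.3776  0.0001  1.2035 -2.8098] [-0.6546 -0.4359 -0.6063]
t 6.68 tcpP [ 25.641  -47.0139 213.8199] yaw -4.719 toolshift/25mm [-0.0254  2.2272 -0.148 ] turn rows -58.98765665529305
```

Request:
{"fn": "apply_moves", "kwargs": {
  "series": [
    [0,0,0.3,-0.1,0],
    [0,0,0.3,0,0],
    [0,0,0.3,0,0],
    [0,0,0.3,0,0],
    [0,0,0.2,0,0],
    [0,0,0.2,0,0]
  ]
}}

```text
t: 7.18
tool_pos: [0.4873, 0.3763, 0.2213]
tcp_rot: [-2.353, 2.078, -0.002]
ft_force: [0.7, 0.3, 0.1]
grip_width: 0.004
grasp_force: 0.7
```

Request:
{"fn": "apply_moves", "kwargs": {
  "series": [
    [0,0,0.2,0,0],
    [0,0,0.2,0,0],
    [0,0,0.1,0,0]
  ]
}}

```text
t: 7.43
tool_pos: [0.4744, 0.3743, 0.2199]
tcp_rot: [2.354, -2.08, -0.0]
ft_force: [2.2, 0.6, -0.2]
grip_width: 0.004
grasp_force: 0.8
```

```bash
python3 -c "
from h import *
print(arm.state()['ft_force'])
go([-.030,-.046,.218])"
```

```text
[ 2.1936  0.614  -0.2015]
t 7.43 tcpP [-23.2885 -45.9616 219.9479] yaw -4.719 toolshift/25mm [0.0033 0.2684 0.078 ] turn rows -58.986327484389996
```

Request:
{"fn": "apply_moves", "kwargs": {
  "series": [
    [0,0,0.12,0,0],
    [0,0,0.12,0,0],
    [0,0,0.12,0,0]
  ]
}}

```text
t: 7.68
tool_pos: [0.466, 0.3733, 0.2199]
tcp_rot: [2.354, -2.08, 0.0]
ft_force: [1.8, -0.1, 0.7]
grip_width: 0.003
grasp_force: 0.7
```

Request:
{"fn": "apply_moves", "kwargs": {
  "series": [
    [0,0,0.1,0,0],
    [0,0,0.1,0,0]
  ]
}}

```text
t: 7.85
tool_pos: [0.4612, 0.3727, 0.2201]
tcp_rot: [-2.354, 2.08, -0.001]
ft_force: [5.1, -0.2, 0.0]
grip_width: 0.007
grasp_force: 2.4
```

```bash
python3 -c "
from h import *
print(arm.state()['ft_force'])
go([-.030,-.046,.218])"
```

```text
[ 5.0984 -0.1542  0.0335]
t 7.85 tcpP [-36.5427 -45.8322 220.0616] yaw -4.719 toolshift/25mm [ 0.005  -0.2617  0.0827] turn rows -58.98695102762282
```

Request:
{"fn": "apply_moves", "kwargs": {
  "series": [
    [0,0,0.1,0,0],
    [0,0,0,0,0]
  ]
}}

```text
t: 8.02
tool_pos: [0.4605, 0.3728, 0.2209]
tcp_rot: [-2.351, 2.077, -0.005]
ft_force: [6.3, 0.6, 0.2]
grip_width: 0.008
grasp_force: 1.9
```

Request:
{"fn": "apply_moves", "kwargs": {
  "series": [
    [0,0,-0.4,0,0],
    [0,0,-0.2,-0.8,0],
    [0,0,0,-1,0],
    [0,0,0,-1,0],
    [0,0,0,-1,1],
    [0,0,0,-1,1],
    [0,0,0,-0.2,1]
  ]
}}

```text
t: 8.6
tool_pos: [0.4746, 0.3751, 0.3495]
tcp_rot: [-2.08, 2.347, -0.001]
ft_force: [0.6, 0.2, 0.3]
grip_width: 0.002
grasp_force: 0.0
```

Request:
{"fn": "apply_moves", "kwargs": {
  "series": [
    [1,0,0,0,1],
    [1,0,0,0,1],
    [1,0,0,0,1],
    [1,0,0,0,1],
    [1,0,0,0,1],
    [1,0,0,0,1],
    [1,0,0,0,1],
    [1,0,0,0,1]
  ]
}}

```text
t: 9.27
tool_pos: [0.4726, 0.374, 0.3443]
tcp_rot: [1.237, -2.884, -0.001]
ft_force: [0.0, 0.6, 0.6]
grip_width: 0.526
grasp_force: 0.0
```

Request:
{"fn": "apply_moves", "kwargs": {
  "series": [
    [1,0,0,0,1],
    [1,0,0,0,1],
    [1,0,0,0,1],
    [1,0,0,0,1],
    [1,0,0,0,1],
    [1,0,0,0,1],
    [1,0,0,0,1],
    [1,0,0,0,1]
  ]
}}

```text
t: 9.93
tool_pos: [0.4725, 0.374, 0.3443]
tcp_rot: [0.267, -3.126, 0.001]
ft_force: [0.0, -0.1, 0.6]
grip_width: 0.992
grasp_force: 0.0
```

```bash
python3 -c "
from h import *
go([-.0086,.052,.32])
i=cam('side');cv2.imwrite('pics/s2.png',cv2.resize(i['pixels'][120:300,200:400,::-1],None,fx=3,fy=3,interpolation=2))"
```

```text
t 9.93 tcpP [-25.1368 -46.0334 344.2951] yaw 0.04 toolshift/25mm [-0.8227  3.8919  0.9668] turn rows 0.5034940235720555
```

View pics/s2.png

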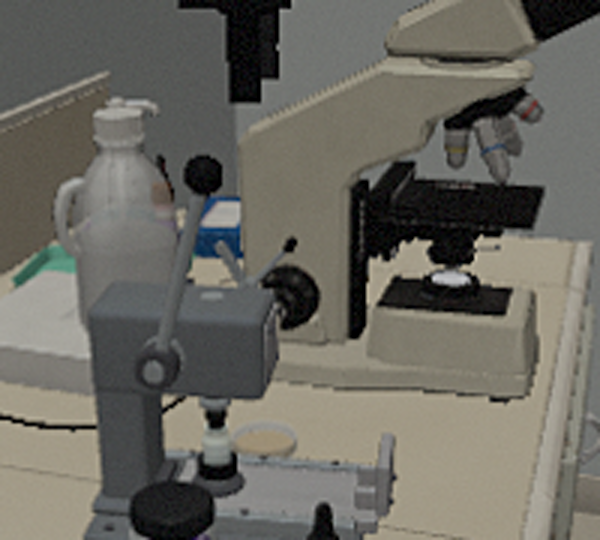

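Catch is flipped forward (bar at (290,243)), the shuttle is home with the vial under the ram, and the ball is at (203,173). On to gripping the ball.

Request:
{"fn": "apply_moves", "kwargs": {
  "series": [
    [1,-0.4,1,0,0.5],
    [1,-0.4,1,0,0],
    [1,0,1,0,0],
    [1,0,0.9,0,0],
    [1,0,0,0,0],
    [1,0,0,0,0]
  ]
}}

```text
t: 10.48
tool_pos: [0.4782, 0.4744, 0.3439]
tcp_rot: [0.215, -3.131, 0.003]
ft_force: [-0.3, 0.2, -0.5]
grip_width: 1.0
grasp_force: 0.0
```

```bash
python3 -c "
from h import *
go([-.0086,.052,.286])
t=cam('top');s=cam('side')
b=s['pixels'][165:192,255:285].astype(int).max(2)<45
y,x=np.nonzero(b);pb=(x.mean()+255,y.mean()+165);print(len(x),pb,proj(s,toW([-.0086,.052,.305])))
o,d=ray(s,pb);n=P[:,1];print(toP(o+d*((.052-n@(o-O))/(n@d)))*1e3)"
```

```text
t 10.48 tcpP [ -6.4799  52.7672 343.8693] yaw 0.007 toolshift/25mm [ 0.0783 -0.0267  2.3151] turn rows 0.09275996838429418
139 (np.float64(266.9280575539568), np.float64(178.19424460431654)) [[267.9428 177.3882]]
[ -6.4237  52.     303.2403]
```

Request:
{"fn": "apply_moves", "kwargs": {
  "series": [
    [1,0,0,0.8,0],
    [1,0,0,0.8,0],
    [1,0,0,0.7,0],
    [1,0,0,0,0],
    [0,0,0,0,0],
    [0,0,0,0,0],
    [0,0,0,0,0],
    [0,0,0,0,0]
  ]
}}

```text
t: 11.25
tool_pos: [0.48, 0.4741, 0.2893]
tcp_rot: [-0.21, 3.132, 0.002]
ft_force: [0.4, -0.3, -0.3]
grip_width: 0.781
grasp_force: 0.0
```

Request:
{"fn": "apply_moves", "kwargs": {
  "series": [
    [0,0,0,0,0],
    [0,0,0,0,0],
    [0,0,0,0,0],
    [0,0,0,0,0],
    [0,0,0,0,0],
    [0,0,0,0,0]
  ]
}}

```text
t: 11.75
tool_pos: [0.4792, 0.4739, 0.2875]
tcp_rot: [0.211, -3.134, -0.0]
ft_force: [-0.8, 2.9, 0.4]
grip_width: 0.328
grasp_force: 2.3
```

```bash
python3 -c "
from h import *
go([-.0086,.052,.286])"
```

```text
t 11.75 tcpP [ -5.5902  52.1478 287.493 ] yaw 0.004 toolshift/25mm [ 0.1204 -0.0054  0.0597] turn rows 0.05300637535932823
```

Request:
{"fn": "apply_moves", "kwargs": {
  "series": [
    [0,0,0,0,0],
    [0,0,0,0,0],
    [0,0,0,0,0]
  ]
}}

```text
t: 12.0
tool_pos: [0.4791, 0.4744, 0.2875]
tcp_rot: [-0.211, 3.134, 0.002]
ft_force: [-1.0, 2.7, -0.7]
grip_width: 0.303
grasp_force: 30.0
```

```bash
python3 -c "
from h import *
go([-.0086,.052,.286]);print(arm.state()['ft_force'])
f=np.arange(0,1.2,.05);x=.15*np.sin(.26+f)/.025;z=-.15*np.cos(.26+f)/.025
for a,b,c in zip(f[1:],np.diff(x),np.diff(z)):print('%.2f %.3f %.3f'%(a,b,c))"
```

```text
t 12.0 tcpP [ -5.6019  52.6786 287.5338] yaw 0.004 toolshift/25mm [ 0.1201 -0.0267  0.0613] turn rows 0.05557763771945473
[-0.9522  2.6892 -0.6885]
0.05 0.288 0.084
0.10 0.283 0.099
0.15 0.278 0.113
0.20 0.272 0.126
0.25 0.265 0.140
0.30 0.258 0.153
0.35 0.250 0.166
0.40 0.241 0.178
0.45 0.232 0.190
0.50 0.223 0.201
0.55 0.212 0.212
0.60 0.201 0.222
0.65 0.190 0.232
0.70 0.178 0.241
0.75 0.166 0.250
0.80 0.153 0.258
0.85 0.140 0.265
0.90 0.127 0.272
0.95 0.113 0.278
1.00 0.099 0.283
1.05 0.085 0.288
1.10 0.070 0.292
1.15 0.055 0.295
```

Request:
{"fn": "apply_moves", "kwargs": {
  "series": [
    [0,0.29,0,0.08,0],
    [0,0.28,0,0.1,0],
    [0,0.28,0,0.11,0],
    [0,0.27,0,0.13,0],
    [0,0.27,0,0.14,0],
    [0,0.26,0,0.15,0],
    [0,0.25,0,0.17,0]
  ]
}}

```text
t: 12.58
tool_pos: [0.4341, 0.4685, 0.2671]
tcp_rot: [-0.21, 3.128, 0.005]
ft_force: [4.7, 3.7, 5.5]
grip_width: 0.301
grasp_force: 30.1
```

```bash
cat >> h.py <<'E'
def lev(x0=-.0056,z0=.2875):
    s,R,q,yw=tcp();bx=q[0]-x0-.0086;bz=q[2]-z0+.305
    v=np.array([.03-bx,bz-.16]);th=np.arctan2(*v);f=P.T@s["ft_force"]
    print("t %.2f phi %.3f r %.1f  ft %.1f rad %.1f fy %.1f"%(s["t"],th-.26,np.hypot(*v)*1e3,f[0]*np.cos(th)+f[2]*np.sin(th),-f[0]*np.sin(th)+f[2]*np.cos(th),f[1]),"grip",s["grip_width"],s["grasp_force"])
E
python3 -c "
from h import *
lev()"
```

```text
t 12.58 phi 0.333 r 150.3  ft 7.4 rad 1.7 fy 3.0 grip 0.3013589183708733 30.057816090993583
```

Request:
{"fn": "apply_moves", "kwargs": {
  "series": [
    [0,0.24,0,0.18,0],
    [0,0.23,0,0.19,0]
  ]
}}

```text
t: 12.75
tool_pos: [0.4227, 0.4671, 0.2587]
tcp_rot: [-0.21, 3.127, 0.006]
ft_force: [4.0, 3.2, 7.9]
grip_width: 0.304
grasp_force: 30.1
```

Request:
{"fn": "apply_moves", "kwargs": {
  "series": [
    [0,0.12,0,0.1,0],
    [0,0.11,0,0.1,0]
  ]
}}

```text
t: 12.92
tool_pos: [0.4167, 0.4663, 0.2536]
tcp_rot: [-0.211, 3.128, 0.005]
ft_force: [3.9, 2.4, 7.8]
grip_width: 0.303
grasp_force: 30.1
```

```bash
python3 -c "
from h import *
lev()"
```

```text
t 12.92 phi 0.481 r 150.5  ft 8.4 rad 2.9 fy 1.9 grip 0.30314386495896933 30.109023610129952
```

Request:
{"fn": "apply_moves", "kwargs": {
  "series": [
    [0,0.11,0,0.1,0],
    [0,0.1,0,0.11,0]
  ]
}}

```text
t: 13.08
tool_pos: [0.4115, 0.4656, 0.2487]
tcp_rot: [-0.21, 3.128, 0.006]
ft_force: [2.3, 2.0, 9.4]
grip_width: 0.3
grasp_force: 30.1
```

Request:
{"fn": "apply_moves", "kwargs": {
  "series": [
    [0,0.1,0,0.11,0],
    [0,0.1,0,0.11,0]
  ]
}}

```text
t: 13.25
tool_pos: [0.4062, 0.4649, 0.2432]
tcp_rot: [-0.21, 3.129, 0.005]
ft_force: [2.4, 2.2, 9.3]
grip_width: 0.304
grasp_force: 30.1
```

```bash
python3 -c "
from h import *
lev()"
```

```text
t 13.25 phi 0.579 r 150.7  ft 8.7 rad 4.2 fy 1.9 grip 0.30410478660592416 30.128959910944104
```

Request:
{"fn": "apply_moves", "kwargs": {
  "series": [
    [0,0.1,0,0.11,0],
    [0,0.1,0,0.11,0]
  ]
}}

```text
t: 13.42
tool_pos: [0.4014, 0.4643, 0.2377]
tcp_rot: [-0.21, 3.128, 0.006]
ft_force: [2.9, 3.0, 8.0]
grip_width: 0.3
grasp_force: 30.1
```

Request:
{"fn": "apply_moves", "kwargs": {
  "series": [
    [0,0.1,0,0.12,0],
    [0,0.1,0,0.12,0]
  ]
}}

```text
t: 13.58
tool_pos: [0.3966, 0.4636, 0.2317]
tcp_rot: [-0.21, 3.128, 0.006]
ft_force: [2.9, 2.6, 7.4]
grip_width: 0.301
grasp_force: 30.1
```

```bash
python3 -c "
from h import *
lev()"
```

```text
t 13.58 phi 0.679 r 151.0  ft 7.8 rad 1.7 fy 2.2 grip 0.30055984379914175 30.123333390802145
```

Request:
{"fn": "apply_moves", "kwargs": {
  "series": [
    [0,0.09,0,0.12,0],
    [0,0.09,0,0.12,0]
  ]
}}

```text
t: 13.75
tool_pos: [0.3925, 0.4631, 0.2259]
tcp_rot: [-0.211, 3.127, 0.006]
ft_force: [4.1, 1.1, 12.0]
grip_width: 0.297
grasp_force: 30.1
```

Request:
{"fn": "apply_moves", "kwargs": {
  "series": [
    [0,0.08,0,0.12,0],
    [0,0.08,0,0.12,0]
  ]
}}

```text
t: 13.92
tool_pos: [0.3897, 0.4628, 0.2214]
tcp_rot: [-0.211, 3.124, 0.007]
ft_force: [3.6, -0.0, 18.0]
grip_width: 0.297
grasp_force: 30.1
```

```bash
python3 -c "
from h import *
lev()"
```

```text
t 13.92 phi 0.761 r 151.0  ft 17.2 rad 6.3 fy -0.5 grip 0.29680703938050473 30.13444595038891
```

Request:
{"fn": "apply_moves", "kwargs": {
  "series": [
    [0,0,0,0,0],
    [0,0,0,0,0]
  ]
}}

```text
t: 14.08
tool_pos: [0.3901, 0.4628, 0.2219]
tcp_rot: [-0.211, 3.123, 0.007]
ft_force: [3.0, -1.2, 16.6]
grip_width: 0.301
grasp_force: 30.1
```

```bash
python3 -c "
from h import *
lev()
s=cam('side');cv2.imwrite('pics/s3.png',cv2.resize(s['pixels'][230:300,250:350,::-1],None,fx=8,fy=8,interpolation=2))"
```

```text
t 14.08 phi 0.757 r 150.9  ft 15.6 rad 6.3 fy -1.6 grip 0.30133069238909194 30.129157919436693
```

View pics/s3.png

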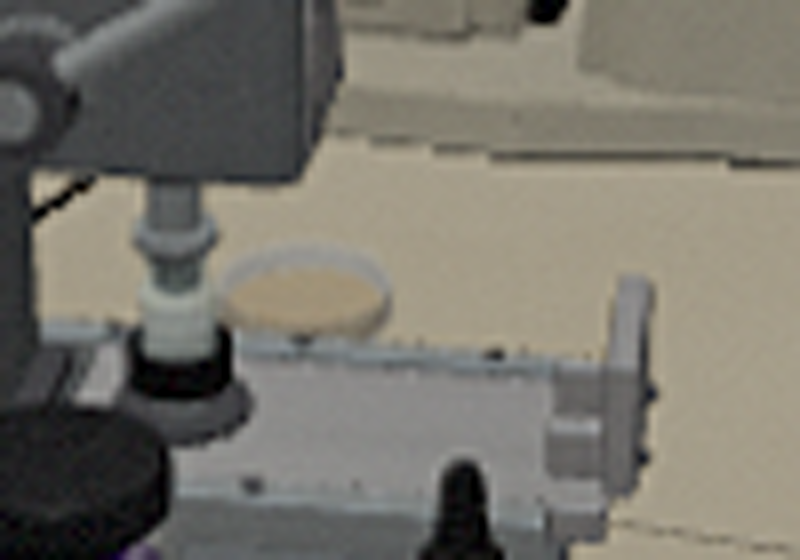

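Request:
{"fn": "apply_moves", "kwargs": {
  "series": [
    [0,0.02,0,0.04,0],
    [0,0,0,0,0]
  ]
}}

```text
t: 14.3
tool_pos: [0.3897, 0.4628, 0.2212]
tcp_rot: [-0.21, 3.123, 0.008]
ft_force: [2.7, -0.2, 19.3]
grip_width: 0.3
grasp_force: 30.1
```

```bash
python3 -c "
from h import *
lev()
s=cam('side')['pixels'];a=cv2.imread('pics/side0.png')[:,:,::-1]
print(s[258:276,270:275].max(2));print(a[255:275,294:300].max(2))
lev()"
```

```text
t 14.30 phi 0.762 r 150.9  ft 17.9 rad 7.8 fy -0.6 grip 0.2996732163582503 30.132406186312437
[[ 92  93  89  82  91]
 [116 111 112 122 125]
 [119 119 119 117 115]
 [100 102 104  93  80]
 [ 61  66  68  62  75]
 [ 61  70  63  79  82]
 [ 68  84  80  77  72]
 [ 81  85  86  76  91]
 [121 109 104 118 133]
 [161 155 155 160 159]
 [158 157 154 155 148]
 [138 141 140 136 134]
 [141 141 138 140 135]
 [138 142 142 139 132]
 [130 131 131 126 121]
 [132 128 127 125 122]
 [100 103 103  96  89]
 [ 40  47  42  45  29]]
[[172 171 172 172 172 172]
 [176 180 180 180 181 180]
 [154 140 137 138 138 134]
 [ 93  38  14   6  34  26]
 [ 27   8  16  22  18  15]
 [ 25  11  18  27  21  17]
 [ 81  18  21  13  16   0]
 [ 96  17   9  17  16   0]
 [105  21   7  10   0   0]
 [141  91  34  49  47  69]
 [152 133 108 107 115 106]
 [144 138 135 137 133 121]
 [155 155 152 146 128 148]
 [169 166 156 142 138 162]
 [158 159 158 146 150 167]
 [144 146 155 149 150 152]
 [141 143 147 146 141 141]
 [144 147 149 143 143 142]
 [137 141 147 147 145 139]
 [128 133 138 134 133 130]]
t 14.35 phi 0.761 r 150.9  ft 15.6 rad 7.1 fy -0.5 grip 0.30151029360752607 30.132149700075388
```

```bash
python3 -c "
from h import *
s=cam('side')
a=cv2.imread('pics/side0.png').max(2)[250:282,290:304]
print(a)
for z in (.112,.108,.104,.100,.096,.092,.088,.084): print(z,proj(s,toW([-.059,0,z])),proj(s,toW([0,0,z])),proj(s,toW([0,.013,z])))
print(s['pixels'].max(2)[252:280,264:282]);lev()"
```

```text
[[174 171 170 170 170 171 170 171 172 171 171 173 171 174]
 [174 172 169 172 170 170 169 168 170 171 169 170 169 171]
 [172 170 169 171 170 170 170 170 169 169 169 170 172 169]
 [171 171 171 170 169 169 170 170 171 170 170 170 170 170]
 [169 169 170 170 171 169 169 172 169 169 170 168 169 170]
 [171 169 172 170 172 171 172 172 172 172 171 170 170 170]
 [169 170 171 174 176 180 180 180 181 180 173 171 171 169]
 [168 171 171 179 154 140 137 138 138 134 156 173 172 171]
 [171 172 176 154  93  38  14   6  34  26  83 174 175 169]
 [172 173 181 114  27   8  16  22  18  15   1 150 172 171]
 [169 170 179 113  25  11  18  27  21  17   0 130 168 170]
 [158 163 169 160  81  18  21  13  16   0 111 163 172 171]
 [157 156 158 175  96  17   9  17  16   0 141 175 175 170]
 [162 161 162 173 105  21   7  10   0   0 138 166 169 170]
 [166 164 166 164 141  91  34  49  47  69 147 154 171 170]
 [164 165 166 156 152 133 108 107 115 106 138 144 169 170]
 [162 166 165 158 144 138 135 137 133 121 128 147 169 171]
 [163 164 161 158 155 155 152 146 128 148 153 154 155 170]
 [165 168 154 163 169 166 156 142 138 
[... 2858 characters left out ...]
129]
 [104  90  29  51 119 131 129 130 130 123 123 114  98  40   0 140 138 133]
 [135  89  25  47 121 132 132 128 127 120 125 124  84  26   0 123 130 135]
 [150 101  34  17  79  87 103 103 101 102  87  85  42  15   0 132 122 122]
 [148 106  36   6   3  23  46  47  44  44  28  11  11  13   0 145 139 134]
 [150 107  35   2  14   7   0  10   0   2  13  10   1  18   0 135 149 141]
 [154  96  19   9  18   5  17  16  14  12   4  17  11  13   2  86 118 141]
 [127  78  35   9  12  15  23  14  20   9   7   9   4   0  52  63  70 142]
 [ 95  64  60  56  23   8   7  12   0   9   0  20  22  57  74  66  58 103]]
t 14.40 phi 0.761 r 150.9  ft 16.9 rad 6.0 fy -0.9 grip 0.30172265493828865 30.131923835724592
```

The ball force has risen from a steady 8 N or so to 16–17 N. Spring plus stopper friction can account for at most 11 N, so the stopper has bottomed at about 0.76 rad. The picture agrees: the ram foot sits at the glass rim and the vial neck has darkened with the plug inside it. I'm handing in while still holding the lever.

```bash
python3 -c "
from h import *
print(arm.sign_off())"
```

```text
the job is handed in; nothing more can be done
None
```

The job is handed in, with no verdict returned: shuttle home, catch flipped to the front, and the gripper still holding the lever at about 0.76 rad, where the stopper met firm resistance (about 16 N at the ball). I saw no contact with the jar, dropper bottle or petri dish.

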